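# Scrape the shards off the ware board

### The job

Take the scraper block from its leaning easel and wipe all four terracotta shards off the white ware board into the blue scrap tray at the board's end, touching the shards only with the scraper, never with the gripper or arm. Then put the scraper back on the easel, leaning as it was, and leave the bowls and the vase where they stand.

Things in the scene. Friction and masses are not known exactly. Their poses are not given: they have to be found in the camera images.
- board: fixed white plaster-topped ware board on battens, 200 mm (its x) by 300 mm (its y), top surface 60 mm above the bench; origin at the centre of its underside on the bench, z up. The shards start on top, their origins within 50 mm of the middle line in x and 80 mm in y. No rails
- tray: fixed open blue steel scrap tray, 220 mm (x) by 160 mm (y), rim 50 mm high, walls 4 mm; it adjoins one end of the board, either the +y or the -y end, its centre 235 mm from the board's centre (5 mm gap), axes parallel to the board's; origin at the centre of its underside
- bats: fixed stack of grey plaster bats, 190 x 150 mm and 47 mm high, at the other end of the board, centre 235 mm from the board's centre; origin at the centre of its underside
- easel: fixed wooden easel, base 170 mm (x) by 110 mm (y); its sloping rest plate, 72 mm long, carries the scraper's blade on a lip, leaning 38 degrees from vertical, top towards the easel's -y side; origin at the centre of its underside, z up
- easel_seat (a point): where the middle of the scraper's blade edge rests on the easel's lip: 30 mm along the easel's +y and 50 mm above the bench
- scraper: scraper block, 0.45 kg, symmetric: aluminium blade 180 mm wide (x), 10 thick (y), 80 high (z 0 to 80) under a dark wooden grip 100 mm wide (x), 42 thick (y), 60 high (z 80 to 140). Origin: middle of the blade's lower edge; z runs up through the grip. Starts leaning on the easel, z 38 degrees from vertical; grip it across the 42 mm, about 112 mm from the edge
- shard1: curved terracotta shard, an arched piece of broken pot wall about 60 x 46 mm and 15 mm high, lying hollow side down; origin at the centre of its underside
- shard2: flat terracotta shard, an angular piece of broken pot base about 64 x 45 mm and 11 mm thick; origin at the centre of its underside
- shard3: curved terracotta shard, an arched piece of broken pot wall about 60 x 46 mm and 15 mm high, lying hollow side down; origin at the centre of its underside
- shard4: flat terracotta shard, an angular piece of broken pot base about 64 x 45 mm and 11 mm thick; origin at the centre of its underside
- bowl1: small white bowl standing on the bench, 104 mm wide, 50 mm high, to be left alone; origin at the centre of its underside
- bowl2: another such white bowl, to be left alone; origin at the centre of its underside
- vase: pale unglazed vase standing on the bench, 104 mm wide at the foot, 150 mm high, to be left alone; origin at the centre of its underside

How it is judged:
On the way, in this order (a step that is already met when the one before it is completed fails the run):
1. the scraper is taken off its easel (its edge more than 80 mm from the seat) (distance between scraper and easel_seat above 0.08 m), for 0.2 s.
2. all four shards lie in the scrap tray (x of shard1 in the frame of tray between -0.108 and 0.108 m and y of shard1 in the frame of tray between -0.08 and 0.08 m and z of each of shard1, shard2, shard3, shard4 in the frame of tray below 0.048 m and x of shard2 in the frame of tray between -0.108 and 0.108 m and y of shard2 in the frame of tray between -0.08 and 0.08 m and x of shard3 in the frame of tray between -0.108 and 0.108 m and y of shard3 in the frame of tray between -0.08 and 0.08 m and x of shard4 in the frame of tray between -0.108 and 0.108 m and y of shard4 in the frame of tray between -0.08 and 0.08 m), for 0.2 s.
At the end, for the whole second after the job is handed in: All four shards lie at rest in the tray, origins within its walls and below its rim; the released scraper rests on the easel, the middle of its edge within 30 mm of the seat, leaning 29 to 47 degrees, its width parallel to the easel's within 11 degrees (either way round) (all of step 2 and distance between scraper and easel_seat below 0.03 m and angle between scraper's own z axis and vertical between 0.5 and 0.83 rad and angle between the x axis of scraper and the x axis of easel, either way round below 0.2 rad and contact force between scraper and easel above 0.3 N and linear speed of each of shard1, shard2, shard3, shard4, scraper below 0.03 m/s); the robot touches nothing.
It fails at once if the gripper or arm touches a shard (contact force between any of the fingers, the arm and shard1 above 0.5 N or contact force between any of the fingers, the arm and shard2 above 0.5 N or contact force between any of the fingers, the arm and shard3 above 0.5 N or contact force between any of the fingers, the arm and shard4 above 0.5 N).
It fails at once if a bowl or the vase is moved by more than 30 mm (distance of any of bowl1, bowl2, vase from where it was at the start of the episode above 0.03 m).
It also fails if it takes over 56 s, if anything falls off the work surface, if the arm or the gripper's body presses on something with over 40 N, if the wrist force passes 120 N, or if a joint passes its speed limit or range.

### The arm

A 6-joint arm with a two-finger parallel gripper is mounted at the origin on the work surface. World frame = base frame: x ahead of the robot, y to its left, z up, the work surface at z = 0. Lengths are in m, angles in rad, forces in N, time in s.
With the tool pointing down it reaches from about 0.35 to 0.85 m from the base axis. Payload 8.1 kg.
Tool frame: the origin (TCP) lies on the centre line of the jaws, within the pads' length; the fingertips stand robot.tips_ahead ahead of it and the grasp point (between the pads) lies 6 mm ahead of it (robot.tips_ahead is the distance from the TCP to the fingertips, in m); z points along the fingers, y is the line along which they close (so a half turn about z gives the same grasp; the last joint's range is limited). The gripper opens to 93 mm and grips with 3 to 60 N. Pads are 15 mm wide; open, the fingers measure 128 mm over their backs; the gripper's body (75 mm by 188 mm) begins 65 mm behind the grasp point.
Start: joints at [1.069, 0.13, 1.488, -0, 1.523, -0.085], TCP at [0.243, 0.549, 0.244] pointing down, gripper open.
Joint ranges: [-2.96, 2.96], [-0.89, 2.26], [0.02, 2.5], [-1.34, 4.48], [0, 2.73], [-2.66, 2.66]. Speed limits (rad/s): [2.39, 2.39, 2.79, 3.14, 3.14, 3.14].

### API

Orientations are given as a rotation vector (axis times angle).
In Python, from plant import robot gives the robot as it stands.
- The arm moves only by the tool apply_moves, never from a script. Its arguments are lists of equal length, an entry for each row: "delta_pos": the shift along the tool's x, y, z in cm, a list of three; "twist": the turn about the tool's z in rad. A call has 1 to 8 rows; each row shifts and turns the commanded pose from where the row before left it, along the tool's axes as they then stand; what a row does not reach is not made up. A row lasts 1/8 s, in which the tool goes at most 62.5 mm and 10.7 degrees, less where a joint would pass 70% of its speed; a pose out of reach is approached as far as the arm can. A call with a gripper value outside its range is refused whole. "gripper" is the finger opening in cm, from 0 to 9.3, set as the call begins (left out, the last holds). The fingers move at their own pace and stop on an object; "squeeze" is the grip in N (left out, the last holds). Time passes only in rows, so rows that do not move let the fingers close. It gives the time, the measured TCP pose, the force, the opening and the grip force at its end, in the units of the state.
- robot.read_state(): the state, without advancing time (a new reading comes with each control period).
- robot.read_camera(name): name is "scene" or "top" or "wrist"; returns a dict with "frame" (480x640x3 uint8, red, green, blue), "vertical_fov" (degrees; the focal length in pixels is half the picture's height over the tangent of half this angle, whatever the lens; pixels are square), "cx", "cy" (the principal point, pixels), "R" (3x3) and "t" (3): a world point X has camera coordinates R X + t. Camera axes: x right, y down, z forward; pixel columns grow to the right and rows downward; lengths in m; the calibration is good to about 2 mm. A picture is of the moment at which its call begins. There is no depth.
- robot.close_job(): hands the job in; it is judged then, once.
The state is a dict: "t": time; "q": joint angles; "dq": joint speeds; "joint_torque": joint torques, N m; "tool_pos": TCP position; "orientation": TCP orientation; "force": force on the tool from outside, world axes, zero at the start; "wrist_torque": the same for the moment, N m; "opening": finger opening in m; "gripper_force": force on a finger pad.
Only numpy, scipy, OpenCV 4.12 (cv2) and the standard library are available. Lean on these libraries where they do the work, as an engineer would, in place of code of your own. Each camera call takes 0.05 s, during which the arm holds its last target. There are 200 camera calls.

## Working session

There is one attempt and no reset: what is moved stays moved. The work goes in short steps, Python scripts to look and compute and a tool call to move; the robot and the scene stay as the last step left them, time stands still between calls to the robot, and variables do not carry over. Pictures are saved under pics/ and viewed, at most 12 in all, crops included, and the job is handed in when it is done.

Besides the shell and the picture viewer there is one more tool, called after "Emit:" as name(argument=value, ...) on one line, values as JSON. apply_moves: Moves the arm, as the interface text tells. Its arguments: {"type":"object","properties":{"delta_pos":{"type":"array"},"twist":{"type":"array"},"gripper":{"type":"number"},"squeeze":{"type":"number"}},"required":["delta_pos","twist"]}

```bash
mkdir -p pics; python3 - <<'E'
from plant import robot
import cv2,pickle
d={}
for n in("top","scene"):
    c=robot.read_camera(n); d[n]=c; cv2.imwrite(f"pics/{n}0.png",c["frame"][:,:,::-1])
    print(n,c["vertical_fov"],c["cx"],c["cy"],c["R"],c["t"])
pickle.dump(d,open("cam0.pkl","wb"))
print(robot.read_state(),robot.tips_ahead)
E
```

```text
top 51.20147179454658 316.860435225794 236.41826906438152 [[ 0.01078369 -0.99949286 -0.02996212]
 [-0.9921576  -0.0069634  -0.12479909]
 [ 0.12452716  0.03107294 -0.99172953]] [0.02265001 0.60929656 1.12731958]
scene 53.09768674775711 321.1219632705178 239.80190212975424 [[-0.29724266  0.95479395 -0.00391434]
 [ 0.75566227  0.2327399  -0.61221456]
 [-0.58362773 -0.1849342  -0.79068199]] [ 0.18433106 -0.43035002  1.35712741]
{'t': 0.1, 'q': array([ 1.06862281e+00,  1.31114310e-01,  1.48915361e+00,  6.73981434e-06,
        1.52298223e+00, -8.54235263e-02]), 'dq': array([-1.65947074e-03, -2.92562459e-03, -2.69464384e-03, -3.58136940e-04,
        6.37142326e-04,  5.09796352e-05]), 'joint_torque': array([ 2.36536805e-03, -5.61339712e+01, -4.93100488e+01,  7.72620225e-02,
        2.89202482e-02,  4.30358716e-05]), 'tool_pos': array([0.2426419 , 0.54824407, 0.24268438]), 'orientation': array([-6.49801946e-01, -3.07315790e+00,  2.48858456e-03]), 'force': array([-0.12763622, -0.80383764,  0.22261183]), 'wrist_torque': array([-0.03925455, -0.01088612, -0.00778879]), 'gripper_force': 0.0, 'opening': 0.0928083309968106} 0.025
```

View pics/top0.png

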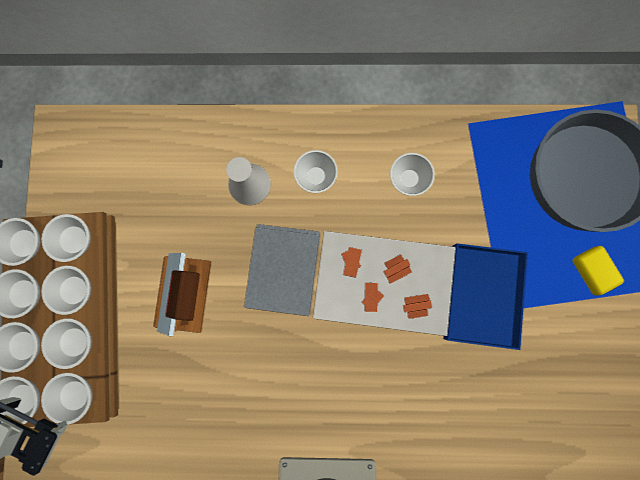

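View pics/scene0.png

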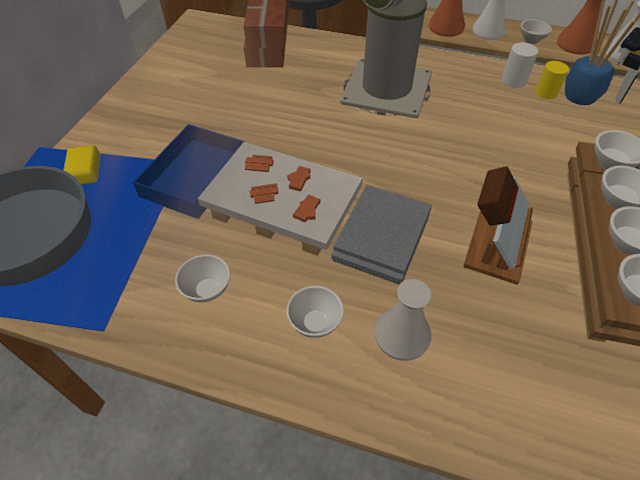

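The top view shows the board around (385,283), the tray at right (485,297), the bats at left (282,270), the easel and scraper at (183,295), and the bowls and vase at row ~175. The scene view shows the scraper's top leaning toward the bats.

```bash
cat > h.py <<'E'
import numpy as np,cv2,pickle
def K(c):
    f=240/np.tan(np.radians(c["vertical_fov"])/2); return f
def proj(c,P):
    X=np.asarray(P)@np.array(c["R"]).T+c["t"]; return X[...,:2]/X[...,2:]*K(c)+[c["cx"],c["cy"]]
def ray(c,uv,z):
    uv=np.atleast_2d(np.float64(uv)); R=np.array(c["R"])
    d=np.c_[(uv-[c["cx"],c["cy"]])/K(c),np.ones(len(uv))]@R; o=-R.T@c["t"]
    return o+d*((z-o[2])/d[:,2])[:,None]
E
python3 - <<'E'
from h import *
d=pickle.load(open("cam0.pkl","rb")); c=d["top"]; im=c["frame"]
hsv=cv2.cvtColor(im,cv2.COLOR_RGB2HSV)
m=((hsv[...,1]<40)&(hsv[...,2]>170)).astype(np.uint8); roi=np.zeros_like(m); roi[225:345,300:470]=1; m*=roi
m=cv2.morphologyEx(m,cv2.MORPH_OPEN,np.ones((3,3)))
n,l,s,_=cv2.connectedComponentsWithStats(m); i=1+s[1:,4].argmax()
p=np.argwhere(l==i)[:,::-1]
w=ray(c,p,.06)[:,:2].astype(np.float32)
r=cv2.minAreaRect(w); print("board",r, cv2.boxPoints(r))
red=((hsv[...,0]<15)&(hsv[...,1]>140)&(roi>0)).astype(np.uint8)
n,l,s,ce=cv2.connectedComponentsWithStats(red)
for k in range(1,n):
    if s[k,4]>50: print("shard",ray(c,ce[k],.07)[0][:2],s[k])
b=((hsv[...,0]>100)&(hsv[...,0]<130)&(hsv[...,1]>120)).astype(np.uint8);b[:, :440]=0;b[:,530:]=0;b[:240]=0
b[:, 520:]=0
print("tray rim px->", ray(c,[[455,244],[526,253],[520,349],[444,340]],.05)[:,:2])
z=cv2.resize(im[230:350,130:230],None,fx=5,fy=5,interpolation=cv2.INTER_CUBIC)
s=cv2.resize(d["scene"]["frame"][150:290,455:545],None,fx=4.28,fy=4.28,interpolation=cv2.INTER_CUBIC)
o=np.zeros((600,500+s.shape[1],3),np.uint8);o[:600,:500]=z;o[:s.shape[0],500:]=s[:600]
o=o[:,:800] if o.shape[1]>800 else o
cv2.imwrite("pics/crop.png",o[:,:,::-1]);print(o.shape)
E
```

```text
board ((0.5038906931877136, -0.12461592257022858), (0.29671546816825867, 0.19786067306995392), 83.34333801269531) [[ 0.38842973 -0.26050556]
 [ 0.5849565  -0.28344148]
 [ 0.6193516   0.01127371]
 [ 0.42282486  0.03420964]]
shard [ 0.54946689 -0.05113404] [342 247  19  30 399]
shard [ 0.53458839 -0.15204323] [384 255  27  28 473]
shard [ 0.47044834 -0.09586651] [362 283  21  29 393]
shard [ 0.45224263 -0.19626537] [404 294  28  24 496]
tray rim px-> [[ 0.59241191 -0.28770387]
 [ 0.57308298 -0.44687499]
 [ 0.35951317 -0.42505828]
 [ 0.37690095 -0.25834162]]
(600, 800, 3)
```

View pics/crop.png

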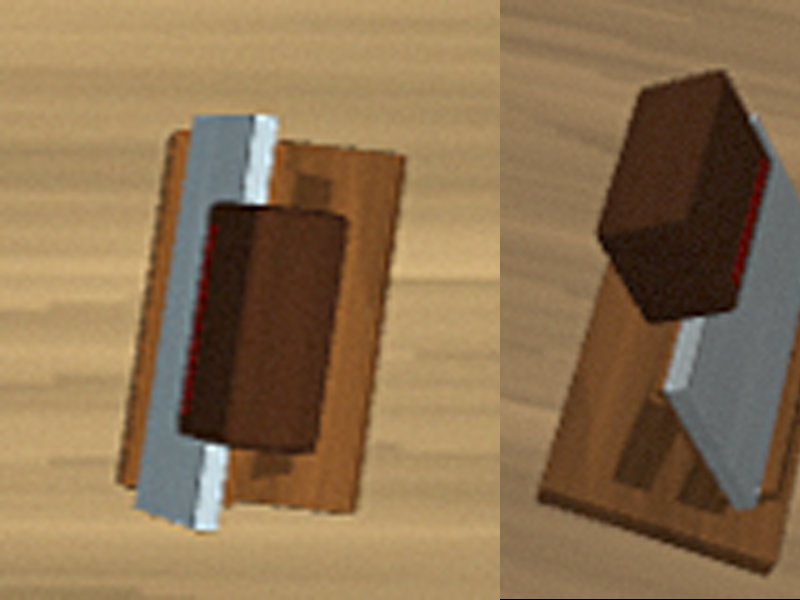

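```bash
python3 - <<'E'
from h import *
from scipy.optimize import least_squares
from scipy.spatial.transform import Rotation as R
d=pickle.load(open("cam0.pkl","rb"))
T=[((90,5,0),(193,115)),((-90,5,0),(137,508)),((90,5,80),(253,115)),((-90,5,80),(195,528)),((90,-5,80),(277,117)),((-90,-5,80),(217,530)),
((50,21,140),(250,207)),((50,-21,140),(348,215)),((-50,21,140),(230,440)),((-50,-21,140),(315,453)),((50,21,80),(212,205)),((-50,21,80),(180,432))]
S=[((90,-5,80),(665,388)),((90,5,0),(743,510)),((50,-21,140),(598,235)),((50,21,140),(683,207)),((50,21,80),(735,305)),((50,-21,80),(655,322)),((-50,-21,140),(642,93)),((-50,21,140),(722,70)),((-50,21,80),(768,160))]
tp=np.array([t[0] for t in T])/1e3; tu=np.array([((a+.5)/5-.5+130,(b+.5)/5-.5+230) for _,(a,b) in T])
sp=np.array([t[0] for t in S])/1e3; su=np.array([((a-500+.5)/4.28-.5+455,(b+.5)/4.28-.5+150) for _,(a,b) in S])
def f(p):
    M=R.from_euler('ZX',[p[3],p[4]]).as_matrix()
    g=lambda P:P@M.T+p[:3]
    return np.r_[proj(d["top"],g(tp))-tu,proj(d["scene"],g(sp))-su].ravel()
r=least_squares(f,[.47,.34,.05,-.1,.66],loss='soft_l1');print(r.x,np.degrees(r.x[3:]));print(f(r.x).reshape(-1,2).round(1).tolist())
b=[((a+.5)/5-.5+130,(q+.5)/5-.5+230) for a,q in[(172,130),(405,155),(355,515),(118,487)]]
for z in(.0,.012,.02):
    w=ray(d["top"],b,z)[:,:2];print(z,w.round(4).tolist(),w.mean(0),np.linalg.norm(np.diff(w,axis=0),axis=1))
E
```

```text
[ 0.47722116  0.37557302  0.04679288 -0.09848141  0.64935901] [-5.642569   37.20553055]
[[0.5, 0.1], [0.2, -0.0], [0.7, -0.2], [0.4, 0.4], [0.3, 0.0], [0.6, 0.2], [1.5, -0.8], [1.0, 0.0], [-1.5, 1.5], [1.1, 0.2], [-0.8, -0.9], [-1.2, 0.3], [-0.0, 0.3], [3.0, -0.7], [-1.2, -0.3], [1.1, 2.1], [1.3, 2.2], [-1.9, 1.5], [-0.9, -2.0], [1.5, -1.6], [2.1, 0.1]]
0.0 [[0.5646, 0.3982], [0.5535, 0.2844], [0.3828, 0.3018], [0.3944, 0.4157]] [0.47382242 0.35003521] [0.11433475 0.1715876  0.11448153]
0.012 [[0.5636, 0.3941], [0.5526, 0.2815], [0.3836, 0.2987], [0.3951, 0.4115]] [0.47372268 0.34643753] [0.11318634 0.16986413 0.11333165]
0.02 [[0.5629, 0.3914], [0.552, 0.2795], [0.3841, 0.2966], [0.3956, 0.4086]] [0.47365618 0.34403908] [0.11242074 0.16871515 0.11256506]
```

```bash
cat >> h.py <<'E'
from scipy.spatial.transform import Rotation as Rt
SEAT=np.array([.4768,.3757,0]); A=np.radians(-5.64)
YE=np.array([-np.sin(A),np.cos(A),0])
BC=np.array([.5039,-.1246,0]); B=np.radians(-6.66); YB=np.array([-np.sin(B),np.cos(B),0]); XB=np.array([np.cos(B),np.sin(B),0])
def plan(s,P,yaw):
    M=Rt.from_rotvec(s["orientation"]).as_matrix(); cur=np.arctan2(-M[0,1],M[1,1])
    tw=-(yaw-cur); tw=(tw+np.pi/2)%np.pi-np.pi/2
    M2=M@Rt.from_rotvec([0,0,tw]).as_matrix()
    print("pos",s["tool_pos"].round(4),"tiltz",M[:,2].round(4),"yaw",np.degrees(cur).round(2),"-> twist",tw.round(4),"then cm (after twist)",(M2.T@(np.asarray(P)-s["tool_pos"])*100).round(2))
    return M2
E
python3 - <<'E'
from h import *
from plant import robot
s=robot.read_state()
P=SEAT-.0677*YE
M=plan(s,P+[0,0,.30],A); plan(s,P+[0,0,.161],A); print(M)
E
```

```text
pos [0.2426 0.5482 0.2427] tiltz [-8.0e-04 -1.4e-03 -1.0e+00] yaw -23.88 -> twist -0.3183 then cm (after twist) [-24.99 -21.65  -5.72]
pos [0.2426 0.5482 0.2427] tiltz [-8.0e-04 -1.4e-03 -1.0e+00] yaw -23.88 -> twist -0.3183 then cm (after twist) [-25.   -21.63   8.18]
[[-9.95158756e-01  9.82771859e-02 -8.03707964e-04]
 [ 9.82782739e-02  9.95157917e-01 -1.44962115e-03]
 [ 6.57351655e-04 -1.52159022e-03 -9.99998626e-01]]
```

Emit:
apply_moves(delta_pos=[[0, 0, -3], [0, 0, -2.7], [-3, -2.6, 0], [-4, -3.5, 0], [-4, -3.5, 0], [-4, -3.5, 0], [-4, -3.5, 0], [-3, -2.5, 0]], twist=[0, 0, -0.08, -0.08, -0.08, -0.078, 0, 0], gripper=9.3)

```text
t: 1.1
tool_pos: [0.4137, 0.3125, 0.3003]
orientation: [-0.157, -3.137, 0.001]
force: [-0.2, 0.2, -0.6]
opening: 0.0932
gripper_force: 0.0
```

```bash
python3 - <<'E'
from h import *
from plant import robot
s=robot.read_state(); print(s["t"])
P=SEAT-.0677*YE
plan(s,P+[0,0,.30],A)
E
```

```text
1.1
pos [0.4137 0.3125 0.3003] tiltz [-2.e-04 -4.e-04 -1.e+00] yaw -5.72 -> twist -0.0014 then cm (after twist) [-5.65  0.14  0.03]
```

Emit:
apply_moves(delta_pos=[[0, 0, 0], [-2, 0, 0], [-1, 0, 0], [0, 0, 0]], twist=[0, 0, 0, 0])

```text
t: 1.6
tool_pos: [0.4423, 0.3118, 0.3002]
orientation: [-0.155, -3.137, 0.001]
force: [-0.3, -0.4, -0.5]
opening: 0.0928
gripper_force: 0.0
```

```bash
python3 - <<'E'
from h import *
from plant import robot
s=robot.read_state(); print(s["t"])
P=SEAT-.0677*YE
plan(s,P+[0,0,.30],A)
c=robot.read_camera("wrist"); cv2.imwrite("pics/wrist1.png",c["frame"][:,:,::-1])
E
```

```text
1.6
pos [0.4423 0.3118 0.3002] tiltz [-1.e-03 -3.e-04 -1.e+00] yaw -5.65 -> twist -0.0001 then cm (after twist) [-2.81 -0.08  0.02]
```

View pics/wrist1.png

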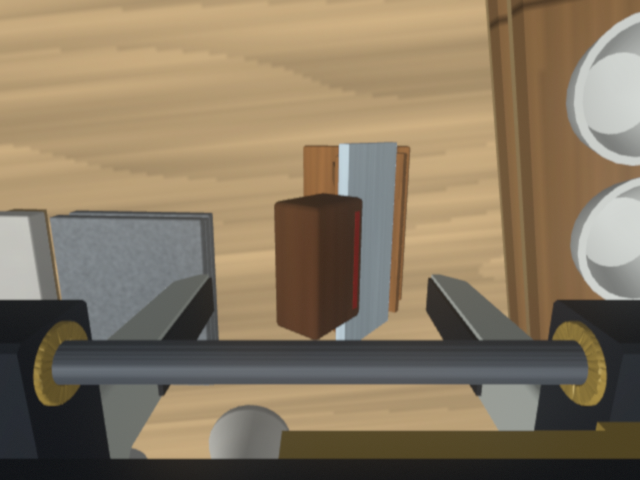

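The wrist view shows the grip (columns 275–360) centred between the fingers (210–430), so I'll move in and go down.

Emit:
apply_moves(delta_pos=[[-2.8, -0.1, 0], [0, 0, 3], [0, 0, 3], [0, 0, 3], [0, 0, 2.5], [0, 0, 1.5], [0, 0, 0.9], [0, 0, 0]], twist=[0, 0, 0, 0, 0, 0, 0, 0])

```text
t: 2.65
tool_pos: [0.4702, 0.3077, 0.1616]
orientation: [-0.155, -3.137, 0.0]
force: [0.2, -1.1, 0.5]
opening: 0.0929
gripper_force: 0.0
```

Emit:
apply_moves(delta_pos=[[0, 0, 0], [0, 0, 0], [0, 0.7, 0], [0, 0.7, 0], [0, 0.8, 0], [0, 0.8, 0], [0, 0.8, 0], [0, 0, 0]], twist=[0, 0, 0, 0, 0, 0, 0, 0], gripper=7.4, squeeze=20)

```text
t: 3.65
tool_pos: [0.4739, 0.3463, 0.1613]
orientation: [-0.154, -3.137, -0.0]
force: [0.4, -0.2, 0.1]
opening: 0.0743
gripper_force: 0.3
```

Emit:
apply_moves(delta_pos=[[0, 0, 0], [0, 0.6, 0], [0, 0.6, 0], [0, 0, 0]], twist=[0, 0, 0, 0], gripper=6.2)

```text
t: 4.15
tool_pos: [0.4753, 0.358, 0.1616]
orientation: [0.154, 3.138, 0.001]
force: [0.1, -0.1, -0.5]
opening: 0.0623
gripper_force: 0.1
```

```bash
python3 - <<'E'
from h import *
from plant import robot
s=robot.read_state(); print(s["t"],s["opening"],s["force"])
plan(s,SEAT+[0,0,.161],A)
c=robot.read_camera("scene"); im=c["frame"][110:310,420:620]
c2=robot.read_camera("top"); im2=c2["frame"][210:370,100:260]
o=np.hstack([cv2.resize(im,(400,400)),cv2.resize(im2,(400,400))])
cv2.imwrite("pics/s2.png",o[:,:,::-1])
E
```

```text
4.15 0.06230106021012193 [ 0.14228799 -0.09032898 -0.47944148]
pos [0.4753 0.358  0.1616] tiltz [ 0.e+00  4.e-04 -1.e+00] yaw -5.64 -> twist 0.0001 then cm (after twist) [0.02 1.78 0.06]
```

View pics/s2.png

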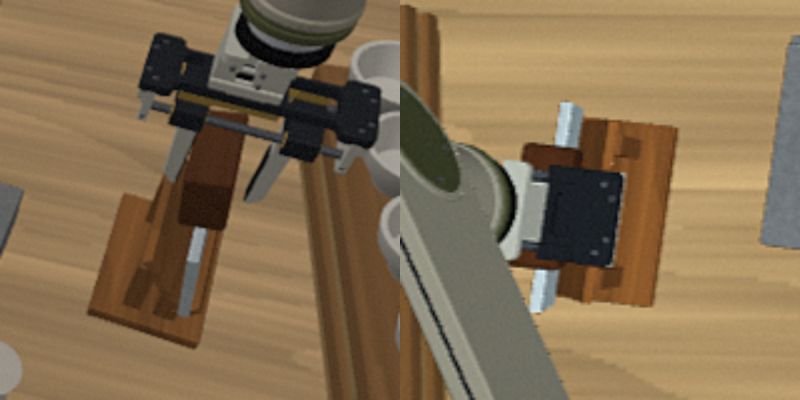

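The scraper is rising on the lip between the fingers (scene crop about (205,215)) and is nearly upright.

Emit:
apply_moves(delta_pos=[[0, 0.5, 0], [0, 0.5, 0], [0, 0.4, 0], [0, 0, 0]], twist=[0, 0, 0, 0], gripper=5.2)

```text
t: 4.75
tool_pos: [0.4766, 0.3717, 0.1616]
orientation: [-0.155, -3.138, -0.0]
force: [-0.5, -0.8, -0.2]
opening: 0.0523
gripper_force: 0.1
```

Emit:
apply_moves(delta_pos=[[0, 0, 0], [0, 0, 0], [0, 0, 0], [0, 0, 0]], twist=[0, 0, 0, 0], gripper=3.5, squeeze=45)

```text
t: 5.25
tool_pos: [0.4767, 0.3719, 0.1617]
orientation: [0.155, 3.137, 0.002]
force: [1.5, 5.9, -2.5]
opening: 0.0421
gripper_force: 44.9
```

Emit:
apply_moves(delta_pos=[[0, 0, -1], [0, 0, -2.5], [0, 0, -3], [0, 0, -3], [0, 0, -1.5], [0, 0, 0]], twist=[0, 0, 0, 0, 0, 0])

```text
t: 6.0
tool_pos: [0.4771, 0.3713, 0.2725]
orientation: [0.155, 3.136, 0.001]
force: [-0.7, -0.6, -4.9]
opening: 0.0417
gripper_force: 45.0
```

```bash
python3 - <<'E'
from h import *
from plant import robot
s=robot.read_state(); print(s["t"],s["opening"],s["force"],s["wrist_torque"],s["gripper_force"])
print("above land"); plan(s,BC+.128*YB+[0,0,.272],B)
c=robot.read_camera("scene"); im=c["frame"][80:300,420:640]
c2=robot.read_camera("top"); im2=c2["frame"][210:370,100:260]
pickle.dump({"scene":c,"top":c2,"s":s},open("held.pkl","wb"))
o=np.hstack([cv2.resize(im,(400,400)),cv2.resize(im2,(400,400))])
cv2.imwrite("pics/s3.png",o[:,:,::-1])
E
```

```text
6.0 0.041714989709829446 [-0.66205493 -0.59805338 -4.94613635] [ 0.0504148   0.03019673 -0.03292448] 44.95633363723755
above land
pos [0.4771 0.3713 0.2725] tiltz [ 1.4e-03  5.0e-04 -1.0e+00] yaw -5.67 -> twist 0.0173 then cm (after twist) [ -8.42 -36.15   0.04]
```

View pics/s3.png

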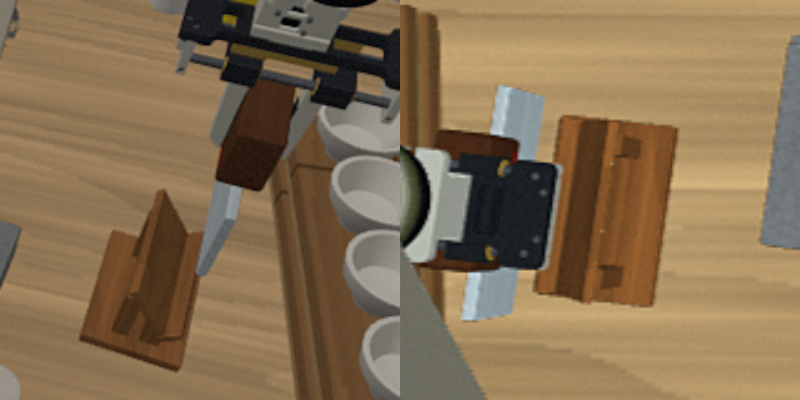

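The scraper is held upright, clear of the easel.

Emit:
apply_moves(delta_pos=[[-0.6, -2.5, 0], [-1.1, -5, 0], [-1.1, -5, 0], [-1.1, -5, 0], [-1.1, -5, 0], [-1.1, -5, 0], [-1.1, -5, 0], [-0.6, -2.5, 0]], twist=[0.0173, 0, 0, 0, 0, 0, 0, 0])

```text
t: 7.1
tool_pos: [0.5131, 0.0122, 0.2697]
orientation: [-0.185, -3.133, 0.001]
force: [0.8, 0.4, -3.4]
opening: 0.0418
gripper_force: 45.0
```

Emit:
apply_moves(delta_pos=[[0, 0, 0], [0, 0, 0]], twist=[0, 0])

```text
t: 7.35
tool_pos: [0.5134, 0.0152, 0.2704]
orientation: [-0.182, -3.134, -0.001]
force: [0.4, 0.5, -3.9]
opening: 0.0414
gripper_force: 45.0
```

```bash
python3 - <<'E'
from h import *
from plant import robot
s=robot.read_state(); print(s["t"],s["opening"],s["force"])
plan(s,BC+.128*YB+[0,0,.172],B)
E
```

```text
7.35 0.041352207204780604 [ 0.40288781  0.54004506 -3.90794465]
pos [0.5134 0.0152 0.2704] tiltz [-2.1e-03  6.0e-04 -1.0e+00] yaw -6.66 -> twist 0.0 then cm (after twist) [-0.69 -1.2   9.84]
```

Emit:
apply_moves(delta_pos=[[-0.7, -0.9, 0], [0, 0, 2], [0, 0, 2.5], [0, 0, 2.5], [0, 0, 1.3], [0, 0, 0.5], [0, 0, 0], [0, 0, 0]], twist=[0, 0, 0, 0, 0, 0, 0, 0])

```text
t: 8.35
tool_pos: [0.5207, 0.0049, 0.1848]
orientation: [0.182, 3.134, -0.0]
force: [0.3, -0.6, -3.8]
opening: 0.0421
gripper_force: 45.0
```

Emit:
apply_moves(delta_pos=[[0, 0, 0.2], [0, 0, 0.2], [0, 0, 0]], twist=[0, 0, 0])

```text
t: 8.72
tool_pos: [0.5198, 0.005, 0.1795]
orientation: [-0.182, -3.136, 0.0]
force: [0.2, -0.8, -4.1]
opening: 0.0418
gripper_force: 45.0
```

Emit:
apply_moves(delta_pos=[[0, 0, 0.2], [0, 0, 0]], twist=[0, 0])

```text
t: 8.98
tool_pos: [0.5198, 0.005, 0.1774]
orientation: [-0.182, -3.136, -0.0]
force: [-0.5, -0.7, -4.0]
opening: 0.0421
gripper_force: 45.0
```

Emit:
apply_moves(delta_pos=[[0, 0, 0.2], [0, 0, 0]], twist=[0, 0])

```text
t: 9.22
tool_pos: [0.5198, 0.005, 0.1754]
orientation: [-0.182, -3.136, -0.0]
force: [-1.2, -0.0, -3.7]
opening: 0.0417
gripper_force: 45.0
```

Emit:
apply_moves(delta_pos=[[0, 0, 0.15], [0, 0, 0]], twist=[0, 0])

```text
t: 9.48
tool_pos: [0.5198, 0.005, 0.1739]
orientation: [-0.182, -3.136, -0.0]
force: [0.1, -0.0, -3.9]
opening: 0.0421
gripper_force: 45.0
```

Emit:
apply_moves(delta_pos=[[0, 0, 0.1], [0, 0, 0]], twist=[0, 0])

```text
t: 9.72
tool_pos: [0.5199, 0.005, 0.1731]
orientation: [-0.182, -3.136, -0.0]
force: [0.7, -0.2, -4.6]
opening: 0.0419
gripper_force: 45.0
```

Emit:
apply_moves(delta_pos=[[0, 0, 0.1], [0, 0, 0]], twist=[0, 0])

```text
t: 9.98
tool_pos: [0.5199, 0.005, 0.172]
orientation: [-0.182, -3.136, -0.0]
force: [-0.6, -0.2, -4.0]
opening: 0.0418
gripper_force: 45.0
```

Emit:
apply_moves(delta_pos=[[0, 0, 0.1], [0, 0, 0]], twist=[0, 0])

```text
t: 10.22
tool_pos: [0.5199, 0.005, 0.171]
orientation: [-0.182, -3.136, -0.0]
force: [0.4, 1.0, -4.0]
opening: 0.0417
gripper_force: 45.0
```

Emit:
apply_moves(delta_pos=[[0, 0, 0.1], [0, 0, 0]], twist=[0, 0])

```text
t: 10.48
tool_pos: [0.52, 0.005, 0.1703]
orientation: [0.182, 3.136, -0.0]
force: [-0.2, -1.2, -2.6]
opening: 0.0417
gripper_force: 45.0
```

Emit:
apply_moves(delta_pos=[[0, 0, 0.1], [0, 0, 0]], twist=[0, 0])

```text
t: 10.72
tool_pos: [0.5201, 0.005, 0.1703]
orientation: [0.182, 3.136, -0.0]
force: [-4.8, 0.0, 5.2]
opening: 0.0416
gripper_force: 45.0
```

Emit:
apply_moves(delta_pos=[[0, 0, -0.2], [0, -0.5, 0], [0, -0.8, 0], [0, -0.8, 0], [0, -0.8, 0], [0, -0.8, 0], [0, -0.8, 0], [0, -0.8, 0]], twist=[0, 0, 0, 0, 0, 0, 0, 0])

```text
t: 11.72
tool_pos: [0.5137, -0.0482, 0.1711]
orientation: [-0.182, -3.136, -0.0]
force: [0.7, 0.2, -4.9]
opening: 0.0414
gripper_force: 45.0
```

Emit:
apply_moves(delta_pos=[[0, -0.8, 0], [0, -0.8, 0], [0, -0.8, 0], [0, -0.8, 0], [0, -0.8, 0], [0, -0.8, 0], [0, -0.8, 0], [0, -0.8, 0]], twist=[0, 0, 0, 0, 0, 0, 0, 0])

```text
t: 12.72
tool_pos: [0.5063, -0.1118, 0.1711]
orientation: [0.182, 3.136, 0.0]
force: [0.3, 1.3, -3.2]
opening: 0.0417
gripper_force: 45.0
```

```bash
python3 - <<'E'
from h import *
from plant import robot
s=robot.read_state(); print(s["t"],s["opening"],s["force"])
plan(s,BC-.215*YB+[0,0,.171],B)
c=robot.read_camera("scene"); im=c["frame"][60:260,100:400]
c2=robot.read_camera("top"); im2=c2["frame"][200:360,300:540]
o=np.hstack([cv2.resize(im,(400,267)),cv2.resize(im2,(400,267))])
cv2.imwrite("pics/s4.png",o[:,:,::-1])
E
```

```text
12.725 0.041713643198984525 [ 0.25421961  1.28870971 -3.24245366]
pos [ 0.5063 -0.1118  0.1711] tiltz [ 0.  0. -1.] yaw -6.65 -> twist 0.0001 then cm (after twist) [ 9.00e-02 -2.28e+01  1.00e-02]
```

View pics/s4.png

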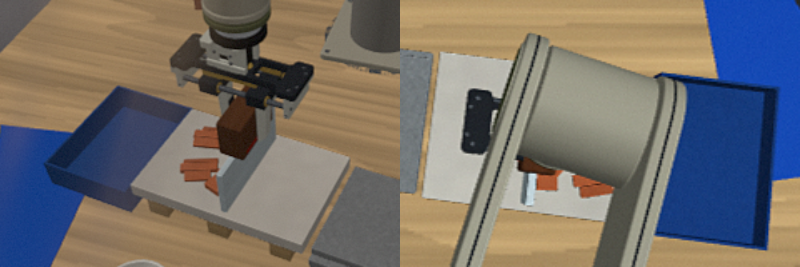

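The shards are moving ahead of the blade (scene crop (205,165)) and the board behind it is clean, so I'll keep sweeping.

Emit:
apply_moves(delta_pos=[[0, -0.8, 0], [0, -0.8, 0], [0, -0.8, 0], [0, -0.8, 0], [0, -0.8, 0], [0, -0.8, 0], [0, -0.8, 0], [0, -0.8, 0]], twist=[0, 0, 0, 0, 0, 0, 0, 0])

```text
t: 13.82
tool_pos: [0.4989, -0.1754, 0.1711]
orientation: [-0.182, -3.136, -0.0]
force: [0.5, 1.6, -3.6]
opening: 0.0419
gripper_force: 45.0
```

Emit:
apply_moves(delta_pos=[[0, -0.8, 0], [0, -0.8, 0], [0, -0.8, 0], [0, -0.8, 0], [0, -0.8, 0], [0, -0.8, 0], [0, -0.8, 0], [0, -0.8, 0]], twist=[0, 0, 0, 0, 0, 0, 0, 0])

```text
t: 14.82
tool_pos: [0.4915, -0.2389, 0.1711]
orientation: [-0.182, -3.136, 0.0]
force: [0.4, 0.8, -4.5]
opening: 0.0416
gripper_force: 45.0
```

Emit:
apply_moves(delta_pos=[[0, -0.8, 0], [0, -0.8, 0], [0, -0.8, 0], [0, -0.8, 0], [0, -0.8, 0], [0, -0.8, 0], [0, -0.8, 0], [0, -0.8, 0]], twist=[0, 0, 0, 0, 0, 0, 0, 0])

```text
t: 15.82
tool_pos: [0.4841, -0.3025, 0.1712]
orientation: [0.182, 3.136, -0.0]
force: [-0.5, 0.7, -4.6]
opening: 0.042
gripper_force: 45.0
```

Emit:
apply_moves(delta_pos=[[0, -0.8, 0], [0, -0.8, 0], [0, -0.8, 0], [0, -0.8, 0], [0, -0.5, 0], [0, 0, 0]], twist=[0, 0, 0, 0, 0, 0])

```text
t: 16.58
tool_pos: [0.4798, -0.3391, 0.1711]
orientation: [0.183, 3.136, -0.0]
force: [-0.1, 0.2, -5.1]
opening: 0.0418
gripper_force: 45.0
```

```bash
python3 - <<'E'
from h import *
from plant import robot
s=robot.read_state(); print(s["t"],s["opening"],s["force"])
plan(s,BC-.215*YB+[0,0,.171],B)
c=robot.read_camera("scene"); im=c["frame"][60:260,100:400]
c2=robot.read_camera("top"); im2=c2["frame"][200:360,300:540]
o=np.hstack([cv2.resize(im,(400,267)),cv2.resize(im2,(400,267))])
cv2.imwrite("pics/s5.png",o[:,:,::-1])
E
```

```text
16.575 0.04184923588521672 [-0.07962618  0.20212083 -5.10067147]
pos [ 0.4798 -0.3391  0.1711] tiltz [ 0. -0. -1.] yaw -6.68 -> twist -0.0003 then cm (after twist) [0.09 0.08 0.01]
```

View pics/s5.png

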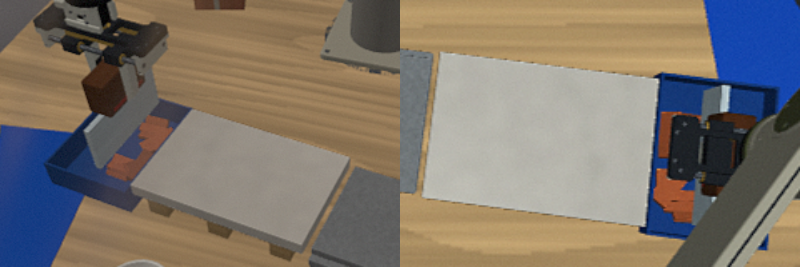

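The board is clear and the shards are in the tray (top crop columns 655–700). I'll lift and return.

Emit:
apply_moves(delta_pos=[[0, 0, -3], [0, 0, -4], [0, 0, -3.2], [0, 4, 0], [0, 4.5, 0], [0, 4.5, 0], [0, 4.5, 0], [0, 4.5, 0]], twist=[0, 0, 0, 0, 0, 0, 0, 0])

```text
t: 17.68
tool_pos: [0.5053, -0.1184, 0.2733]
orientation: [0.182, 3.136, 0.0]
force: [1.0, 0.2, -4.0]
opening: 0.0418
gripper_force: 45.0
```

Emit:
apply_moves(delta_pos=[[0, 4.5, 0], [0, 4.5, 0], [0, 4.5, 0], [0, 4.5, 0], [0, 4.5, 0], [0, 4.5, 0], [0, 4.5, 0], [0, 4.5, 0]], twist=[-0.0173, 0, 0, 0, 0, 0, 0, 0])

```text
t: 18.68
tool_pos: [0.5414, 0.2398, 0.2733]
orientation: [0.154, 3.138, 0.0]
force: [0.5, -1.0, -3.3]
opening: 0.042
gripper_force: 45.0
```

Emit:
apply_moves(delta_pos=[[0, 0, 0], [0, 0, 0]], twist=[0, 0])

```text
t: 18.92
tool_pos: [0.5413, 0.2379, 0.2729]
orientation: [-0.154, -3.137, 0.001]
force: [0.3, -0.8, -4.6]
opening: 0.0417
gripper_force: 45.0
```

```bash
python3 - <<'E'
from h import *
from plant import robot
s=robot.read_state(); print(s["t"],s["opening"],s["force"])
plan(s,[.4767,.3715,.272],A)
c2=robot.read_camera("top"); c=robot.read_camera("scene")
pickle.dump({"top":c2,"scene":c},open("after.pkl","wb"))
im2=c2["frame"][230:360,430:540]; im=c["frame"][110:230,125:255]
o=np.hstack([cv2.resize(im,(400,369)),cv2.resize(im2,(313,369))])
cv2.imwrite("pics/s6.png",o[:,:,::-1])
E
```

```text
18.925 0.041730527003444824 [ 0.30749681 -0.76301025 -4.57291906]
pos [0.5413 0.2379 0.2729] tiltz [-4.e-04 -6.e-04 -1.e+00] yaw -5.61 -> twist 0.0005 then cm (after twist) [ 7.75 12.66  0.09]
```

View pics/s6.png

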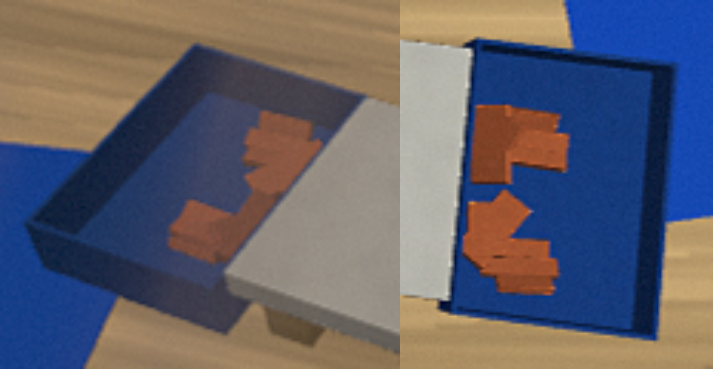

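The shards lie in the tray, some leaning on its near wall with their lower ends on the floor. Next I'll put the scraper back by reversing the pick.

Emit:
apply_moves(delta_pos=[[1.5, 2.5, 0], [2.2, 3.6, 0], [2.2, 3.6, 0], [1.4, 2.2, 0], [0.45, 0.76, 0], [0, 0, 0], [0, 0, 0]], twist=[0, 0, 0, 0, 0, 0, 0])

```text
t: 19.9
tool_pos: [0.4777, 0.3704, 0.2732]
orientation: [0.157, 3.137, -0.001]
force: [-0.5, -1.6, -4.4]
opening: 0.0419
gripper_force: 45.0
```

```bash
python3 - <<'E'
from h import *
from plant import robot
s=robot.read_state(); print(s["t"],s["opening"],s["force"])
plan(s,[.4767,.3719,.1617],A)
E
```

```text
19.9 0.04185549352869649 [-0.47272059 -1.6183603  -4.40036455]
pos [0.4777 0.3704 0.2732] tiltz [ 3.e-04 -4.e-04 -1.e+00] yaw -5.74 -> twist -0.0018 then cm (after twist) [ 0.12  0.15 11.15]
```

Emit:
apply_moves(delta_pos=[[0.1, 0.15, 1.5], [0, 0, 3], [0, 0, 3], [0, 0, 2], [0, 0, 1], [0, 0, 0.3], [0, 0, 0], [0, 0, 0]], twist=[0, 0, 0, 0, 0, 0, 0, 0])

```text
t: 20.9
tool_pos: [0.4768, 0.3736, 0.1664]
orientation: [0.155, 3.136, 0.002]
force: [-0.2, -0.4, -4.1]
opening: 0.0416
gripper_force: 45.0
```

Emit:
apply_moves(delta_pos=[[0, 0, 0.15], [0, 0, 0]], twist=[0, 0])

```text
t: 21.15
tool_pos: [0.4762, 0.3732, 0.1638]
orientation: [0.155, 3.138, 0.0]
force: [-0.2, -0.5, -4.4]
opening: 0.0421
gripper_force: 45.0
```

Emit:
apply_moves(delta_pos=[[0, 0, 0.1], [0, 0, 0]], twist=[0, 0])

```text
t: 21.4
tool_pos: [0.4761, 0.3731, 0.1625]
orientation: [-0.155, -3.138, 0.0]
force: [0.0, -0.3, -4.0]
opening: 0.0419
gripper_force: 45.0
```

Emit:
apply_moves(delta_pos=[[0, -0.1, 0.1], [0, 0, 0]], twist=[0, 0])

```text
t: 21.65
tool_pos: [0.4762, 0.3728, 0.1622]
orientation: [0.155, 3.137, 0.002]
force: [-0.7, 3.6, -2.1]
opening: 0.0418
gripper_force: 45.0
```

Emit:
apply_moves(delta_pos=[[0, 0, 0.1], [0, 0, 0]], twist=[0, 0])

```text
t: 21.9
tool_pos: [0.4763, 0.3729, 0.1619]
orientation: [0.155, 3.137, 0.003]
force: [-3.1, 2.7, 5.2]
opening: 0.0419
gripper_force: 45.0
```

Emit:
apply_moves(delta_pos=[[0, 0, 0], [0, 0, 0], [0, -0.4, 0], [0, -0.5, 0], [0, -0.5, 0], [0, 0, 0]], twist=[0, 0, 0, 0, 0, 0], gripper=5.2, squeeze=10)

```text
t: 22.65
tool_pos: [0.4747, 0.3577, 0.1606]
orientation: [-0.156, -3.138, 0.0]
force: [-0.3, -0.3, 0.1]
opening: 0.052
gripper_force: 0.2
```

Emit:
apply_moves(delta_pos=[[0, 0, 0], [0, 0, 0], [0, -0.4, 0], [0, -0.4, 0], [0, -0.4, 0], [0, 0, 0]], twist=[0, 0, 0, 0, 0, 0], gripper=6.2)

```text
t: 23.4
tool_pos: [0.4735, 0.3459, 0.1607]
orientation: [-0.156, -3.138, 0.0]
force: [0.0, -0.3, -0.3]
opening: 0.0621
gripper_force: 0.4
```

```bash
python3 - <<'E'
from h import *
from plant import robot
s=robot.read_state(); print(s["t"],s["opening"],s["force"])
plan(s,SEAT-.0677*YE+[0,0,.161],A)
c=robot.read_camera("scene"); im=c["frame"][110:310,420:620]
c2=robot.read_camera("top"); im2=c2["frame"][210:370,100:260]
o=np.hstack([cv2.resize(im,(400,400)),cv2.resize(im2,(400,400))])
cv2.imwrite("pics/s7.png",o[:,:,::-1])
E
```

```text
23.4 0.06210495334028328 [ 0.02376932 -0.31158628 -0.2512381 ]
pos [0.4735 0.3459 0.1607] tiltz [-1.e-04 -1.e-04 -1.e+00] yaw -5.69 -> twist -0.0008 then cm (after twist) [-0.04 -3.77 -0.03]
```

View pics/s7.png

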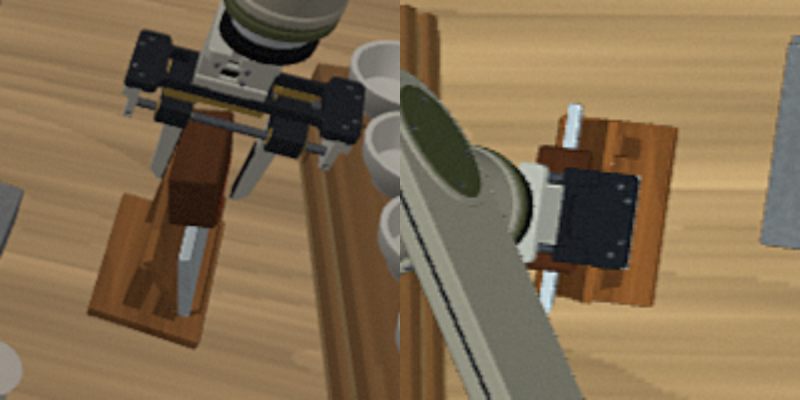

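The scraper is leaning back against the −y finger with its edge still on the lip (scene crop (185,315)). I'll continue lowering it.

Emit:
apply_moves(delta_pos=[[0, 0, 0], [0, 0, 0], [0, -0.6, 0], [0, -0.6, 0], [0, -0.6, 0], [0, -0.5, 0], [0, -0.5, 0], [0, 0, 0]], twist=[0, 0, 0, 0, 0, 0, 0, 0], gripper=7.4)

```text
t: 24.5
tool_pos: [0.4707, 0.3179, 0.1607]
orientation: [-0.156, -3.138, 0.001]
force: [-0.3, -2.8, 0.9]
opening: 0.0742
gripper_force: 1.3
```

Emit:
apply_moves(delta_pos=[[0, 0, 0], [0, -0.4, 0], [0, -0.4, 0], [0, -0.2, 0], [0, 0, 0], [0, 0, 0]], twist=[0, 0, 0, 0, 0, 0], gripper=9.2)

```text
t: 25.25
tool_pos: [0.4698, 0.3086, 0.1607]
orientation: [0.155, 3.138, 0.0]
force: [-0.2, 0.4, 0.2]
opening: 0.0917
gripper_force: 0.0
```

Emit:
apply_moves(delta_pos=[[0, 0, -1], [0, 0, -2], [0, 0, -3], [0, 0, -4], [0, 0, -4], [0, 0, 0]], twist=[0, 0, 0, 0, 0, 0])

```text
t: 26.0
tool_pos: [0.4716, 0.3096, 0.3072]
orientation: [0.155, 3.13, 0.008]
force: [0.9, 0.1, 0.2]
opening: 0.0917
gripper_force: 0.0
```

Emit:
apply_moves(delta_pos=[[3, 0, 0], [4, 0, 0], [4, 0, 0], [4, 0, 0], [0, 0, 0]], twist=[0, 0, 0, 0, 0])

```text
t: 26.62
tool_pos: [0.3186, 0.3237, 0.3012]
orientation: [0.151, 3.138, 0.001]
force: [0.8, 0.4, 0.5]
opening: 0.0923
gripper_force: 0.0
```

```bash
python3 - <<'E'
from h import *
from plant import robot
s=robot.read_state(); print(s["t"],s["opening"],s["force"])
c=robot.read_camera("scene"); im=c["frame"][100:300,130:550]
c2=robot.read_camera("top"); im2=c2["frame"][210:370,130:550]
d0=pickle.load(open("cam0.pkl","rb"))["top"]["frame"][210:370,130:550]
o=np.vstack([cv2.resize(im2[:,:],(590,225)),cv2.resize(im,(590,281))])
cv2.imwrite("pics/s8.png",o[:,:,::-1])
E
```

```text
26.625 0.09233034023598084 [0.80283059 0.36038424 0.47567093]
```

View pics/s8.png

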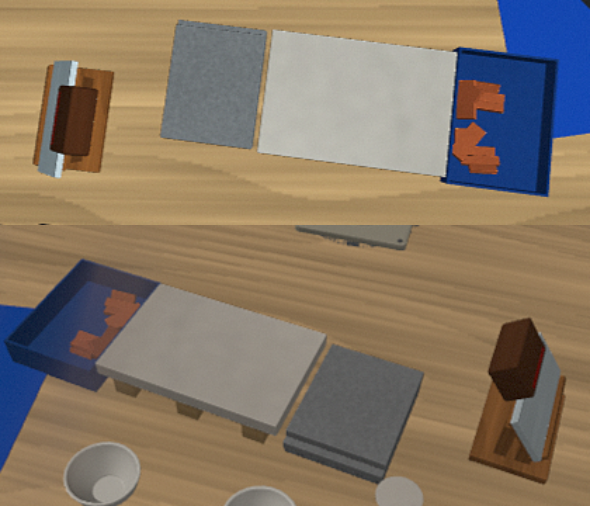

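The scraper leans on the easel as at the start, the shards are in the tray, and the bowls are where they were. A quick pixel comparison first, then I hand in.

```bash
python3 - <<'E'
from h import *
from plant import robot
d=pickle.load(open("cam0.pkl","rb")); 
ok=True
for n,(a,b,e,f) in {"top":(245,345,145,215),"scene":(160,285,460,540)}.items():
    c=robot.read_camera(n)["frame"][a:b,e:f]; g=d[n]["frame"][a:b,e:f]
    sh=cv2.phaseCorrelate(*[cv2.cvtColor(x,cv2.COLOR_RGB2GRAY).astype(np.float64) for x in(g,c)])
    df=np.abs(c.astype(int)-g).mean(); print(n,sh,df); ok&=df<12
if ok: print(robot.close_job())
E
```

```text
top ((-0.11983563405202347, 0.2867651853091928), 0.989152539196881) 2.8719047619047617
scene ((0.024576857786144046, 0.3392444779100572), 0.9697612816616247) 2.872333333333333
the job is handed in; nothing more can be done
None
```

The job is handed in at about 27 s of the 56 s limit, no verdict returned: in the pictures all four shards are in the tray, the scraper leans on the easel within about a pixel of its starting pose, and the bowls and vase were never approached.

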